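Fit the volume knob from its latched case onto the desk amplifier and hold it pressed

ROBOT

A 6-joint arm with a two-finger parallel gripper is mounted at the origin on the work surface. World frame = base frame: x ahead of the robot, y to its left, z up, the work surface at z = 0. Lengths are in m, angles in rad, forces in N, time in s.
With the tool pointing down it reaches from about 0.275 to 0.725 m from the base axis. Payload 5.6 kg.
Tool frame: the origin (TCP) lies on the centre line of the jaws, within the pads' length; the fingertips stand 17 mm ahead of it and the grasp point (between the pads) lies 2 mm behind it; z points along the fingers, y is the line along which they close (so a half turn about z gives the same grasp; the last joint's range is limited). The gripper opens to 85 mm and grips with 20 to 120 N. Pads are 22 mm wide; open, the fingers measure 114 mm over their backs; the gripper's body (76 mm by 85 mm) begins 54 mm behind the grasp point. The pads swing forward as they close: fully open they stand 13 mm farther back than shut.
Start: joints at [1.572, 0.255, 0.108, 0, -1.424, -0.285], TCP at [0.154, 0.528, 0.248] pointing down, gripper open.
Joint ranges: [-2.95, 2.95], [-1.21, 1.97], [-1.09, 1.5], [-2.87, 1.71], [-2.94, -0.07], [-3.05, 3.05]. Speed limits (rad/s): [2.57, 2.57, 3.14, 3.14, 3.14, 3.14].

INTERFACE

Orientations are given as a unit quaternion [x, y, z, w].
In Python, from workcell import arm, read_camera, order gives the robot as it stands.
- The arm moves only by the shell command python3 -m handwheel 'ROWS' [FORCE]. ROWS is JSON, one flat list of numbers, 7 for each row, row after row: the gripper's target within -1 to 1 (fully open at 1, half-way at 0, shut at -1), then the shift along the tool's x, y, z in cm, then the turn, a rotation vector about the tool's x, y, z in rad. In form: [fingers, dx, dy, dz, rx, ry, rz, fingers, dx, dy, dz, rx, ry, rz, ...]. A call has 1 to 8 rows; each row shifts and turns the commanded pose from where the row before left it, along the tool's axes as they then stand; what a row does not reach is not made up. A row lasts 1/12 s, in which the tool goes at most 41.7 mm and 7.16 degrees, less where a joint would pass 70% of its speed; a pose out of reach is approached as far as the arm can. A call is refused whole if a number of a shift passes 4.17 or a number of a turn 0.125, either way. A call with a gripper value outside its range is refused whole. The fingers move at their own pace and stop on an object; FORCE is the grip in N (left out, the last holds). Time passes only in rows, so rows that do not move let the fingers close. It gives the time, the measured TCP pose, the force, the opening and the grip force at its end, in the units of the state.
- arm.sense(): the state, without advancing time (a new reading comes with each control period).
- read_camera(name): name is "scene" or "side" or "wrist"; returns a dict with "image" (420x560x3 uint8, red, green, blue), "fx", "fy", "cx", "cy" (pixels), "extrinsics" (4x4, takes a point from world to camera coordinates). Camera axes: x right, y down, z forward; pixel columns grow to the right and rows downward; lengths in m; the calibration is good to about 2 mm. A picture is of the moment at which its call begins. There is no depth.
- order.hand_in(): hands the job in; it is judged then, once.
The state is a dict: "time": time; "joints": joint angles; "joint_vel": joint speeds; "effort": joint torques, N m; "tool_pos": TCP position; "tool_rot": TCP orientation; "force": force on the tool from outside, world axes, zero at the start; "wrist_torque": the same for the moment, N m; "gripper_width": finger opening in m; "finger_force": force on a finger pad.
Only numpy, scipy, OpenCV 4.12 (cv2) and the standard library are available. Lean on these libraries where they do the work, as an engineer would, in place of code of your own. Each camera call takes 0.05 s, during which the arm holds its last target. There are 200 camera calls.

TASK

The desk amplifier's volume knob is packed in the grey accessory case: swing the orange latch lever free, then open the lid until it leans back past upright and leave it open. Take out the knob, turn it so that the flat in its bore matches the flat of the amplifier's D-shaped shaft, push it fully on, then press knob and shaft all the way down against the spring, and finish like that, with the gripper still holding the knob pressed down. Leave the mug, the earbud case and the stapler where they are.

Things in the scene. Friction and masses are not known exactly. Their poses are not given: they have to be found in the camera images.
- case: grey accessory case, fixed, 130 mm deep (x), 180 wide (y), walls 5 thick, 50 high; pale cork floor 17 mm above the desk. Origin: centre of underside; its front (-x) looks roughly to the robot. In its frame: latch pivot (-61, -50, 28) mm, lid hinge line at x 65, z 50, lid handle when shut (-50, 20, 84). It may stand left or right of the amplifier
- latch (a joint): latch lever on the case's front, rad: 0 = upright, its hook over the lid's edge, holding it shut; grows as its top swings forward (case -x) and down, stop at 1.6. Stays where it is left; about 1 N at the tab moves it. From about 0.5 on the hook is clear of the lid
- latch_tab (a point): point to grip on the orange latch tab, which is 22 mm wide (case y), 7 thick (case x), and reaches from 22 mm below this point to 10 above it. Upright, the point is 54 mm above the pivot axis and 8 mm in front of it, 24 mm above the lid's top. Turns with the lever; the tab can turn between fingers that pinch it across its width
- lid (a joint): lid angle, rad: 0 = shut, 1.57 = upright, stop at 2.1 (leaning back, away from the front). Stiff hinge that stays where it is left; about 3 N at the handle moves it
- lid_handle (a point): centre of the orange barrel pull on the lid: 26 mm long (case y), 16 in diameter, on a thin post; 26 mm above the 8 mm thick lid, 15 mm behind the lid's front edge, 20 mm to the case's +y side. Lid shut, it is 115 mm in front of the hinge axis and 34 mm above it. It can turn between fingers that pinch its two ends. Turns with the lid
- lid_hinge (a point): middle of the lid's hinge axis (along case y), at the far rim of the case
- knob: black oblong knob, 44 mm long (x), 32 wide (y: two flat sides to grip), 28 high, about 60 g, upright on the case's cork floor near its middle, turned up to 0.7 rad to the case. Origin: centre of underside, on the bore axis; z up. White line on top and on one end: its +x end. D bore, open below, 16 mm deep, 16.4 across, its flat on the +x side 4.7 mm off the axis
- knob_seat (a point): the closed end of the knob's bore, on its axis, 16 mm above the knob's underside; it meets shaft_top when the knob is fully on. Its x axis points to the flat (as the knob's)
- amp: aluminium desk amplifier fixed to the desk, 160 x 160 x 50 mm, black top at 50 mm. Origin: centre of its underside; the shaft stands upright in the middle of its top
- shaft_top (a point): centre of the top of the brass D-shaft, 24 mm above the amplifier's top when not pressed. Shaft 14 mm in diameter, flat 3.5 mm off the axis, top 3.5 mm thinner. x axis (level) points to the flat's side, as does a white mark at the shaft's foot; z up. The knob goes on with its x along this x, with 1.2 mm play. The shaft can be turned (0.03 N m friction)
- shaft (a joint): how far the shaft is pressed in, m: 0 = up, 0.006 = bottom stop. A spring holds it up: 4 N to begin to move, 10 N at the stop. It springs back when released. Pressed down, the knob's underside ends 2 mm above the amplifier's top
- mug: blue mug, 80 mm in diameter, 90 mm high, beyond the work; origin: centre of its underside; not to be moved
- earbuds: white earbud case, 48 x 58 x 22 mm, between accessory case and amplifier; origin: centre of its underside; not to be moved
- stapler: red and black stapler, 120 mm long (its x), 36 mm wide, 44 mm high, to the far left; origin: centre of its underside; not to be moved
There are look-alikes about, which are no part of the job. Leave any red look-alike of the amp alone. Leave any purple look-alike of the case alone.

How it is judged:
By the outcome, as a careful person would: the job done as asked, in the order asked, and still so for the second after the job is handed in, while the arm keeps its last pose, push and grip.
It also fails if it takes over 61 s, if anything falls off the work surface, if the arm or the gripper's body presses on something with over 40 N, if the wrist force passes 120 N, or if a joint passes its speed limit or range.

## Working session

There is one attempt and no reset: what is moved stays moved. The work goes in short steps, Python scripts to look and compute and a shell command to move; the robot and the scene stay as the last step left them, time stands still between calls to the robot, and variables do not carry over. Pictures are saved under pics/ and viewed, at most 10 in all, crops included, and the job is handed in when it is done.

```bash
mkdir -p pics; ls; python3 - <<'E'
from workcell import arm, read_camera
import cv2,numpy as np
s=arm.sense();print(s)
for n in("scene","side"):
    c=read_camera(n);cv2.imwrite(f"pics/{n}0.png",c["image"][:,:,::-1]);print(n,c["fx"],c["fy"],c["cx"],c["cy"],np.round(c["extrinsics"],4).tolist())
E
```

```text
pics
{'time': 0.0, 'joints': array([ 1.57160526e+00,  2.55747421e-01,  1.06991311e-01, -5.01824880e-04,
       -1.42393202e+00, -2.84608164e-01]), 'joint_vel': array([-1.36423872e-03,  1.03307918e-03,  7.35809873e-05, -1.28022200e-03,
        8.19955077e-04,  8.94179102e-04]), 'effort': array([-9.65936415e-04, -3.86632454e+01,  2.37943786e+01,  5.36517084e+00,
       -6.11630880e-03,  1.99762894e-06]), 'tool_pos': array([0.15380196, 0.52755464, 0.2473862 ]), 'tool_rot': array([ 9.89943431e-01, -1.41460406e-01, -1.11123067e-04,  9.71582940e-04]), 'force': array([-0.39666985, -0.27564701, -0.38337993]), 'wrist_torque': array([ 0.00905829, -0.02032316, -0.04915293]), 'finger_force': 0.0, 'gripper_width': 0.08544259105056592}
scene 437.9057706455177 437.9057706455177 290.2486291825524 210.26631639527562 [[0.8243, 0.5661, -0.0043, -0.4353], [0.4677, -0.6852, -0.5584, -0.1567], [-0.319, 0.4583, -0.8296, 1.3475], [0.0, 0.0, 0.0, 1.0]]
side 431.73146774324744 431.73146774324744 280.3679432489342 210.43233792401884 [[0.6964, -0.7174, 0.0197, -0.3434], [-0.4731, -0.4796, -0.739, 0.2984], [0.5396, 0.5053, -0.6734, 1.0859], [0.0, 0.0, 0.0, 1.0]]
```

View pics/scene0.png

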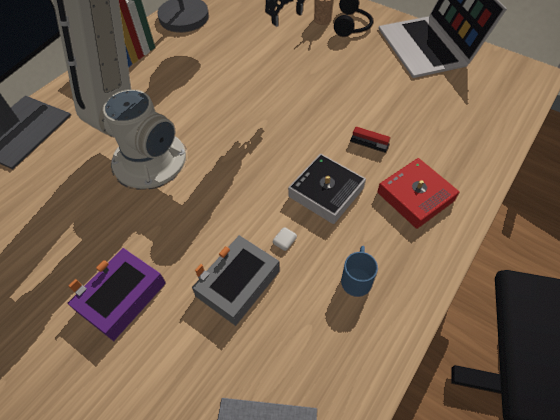

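View pics/side0.png

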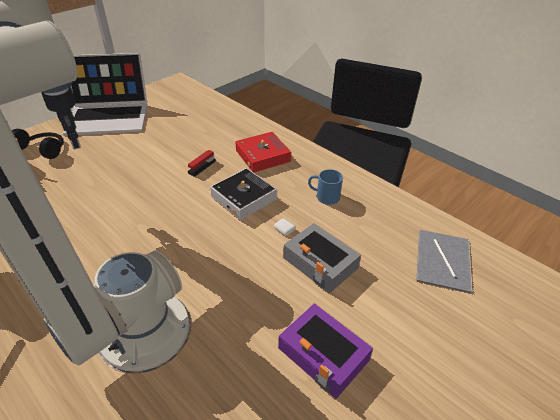

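The scene picture shows the grey case around (237,280), with orange parts at (200,271) and (223,252), and the amp at (327,185). In the side picture the case is at (322,255) and the amp at (243,192). I'll enlarge these next.

```bash
cat > h.py <<'E'
import numpy as np, cv2
from workcell import arm, read_camera
from scipy.spatial.transform import Rotation as R
def P(c):
    K=np.array([[c["fx"],0,c["cx"]],[0,c["fy"],c["cy"]],[0,0,1]]);return K@np.asarray(c["extrinsics"])[:3]
def tri(c1,p1,c2,p2):
    X=cv2.triangulatePoints(P(c1),P(c2),np.array(p1,float).reshape(2,1),np.array(p2,float).reshape(2,1))[:,0]
    return X[:3]/X[3]
def proj(c,X):
    v=P(c)@np.append(X,1);return v[:2]/v[2]
def onz(c,p,z):
    M=P(c);A=np.c_[M[:,0],M[:,1],-np.array([*p,1.])];return np.linalg.solve(A,-(M[:,2]*z+M[:,3]))[:2]
def crop(c,x,y,w,h,s): return cv2.resize(c["image"][y:y+h,x:x+w,::-1],None,fx=s,fy=s,interpolation=cv2.INTER_CUBIC)
def toolmove(target,rot=None):
    """world target -> shift in tool axes (cm) and rotvec in tool axes"""
    s=arm.sense();r=R.from_quat(s["tool_rot"])
    d=r.inv().apply(np.array(target)-s["tool_pos"])*100
    return np.round(d,2),(None if rot is None else np.round((r.inv()*rot).as_rotvec(),3))
def st():
    s=arm.sense();print(round(s["time"],2),np.round(s["tool_pos"],4),np.round(R.from_quat(s["tool_rot"]).as_matrix(),3).tolist(),np.round(s["force"],1),round(s["gripper_width"],4),round(s["finger_force"],1),np.round(s["joints"],2))
E
python3 - <<'E'
from h import *
a=read_camera("scene");b=read_camera("side")
m=np.vstack([np.hstack([crop(a,185,230,100,75,4),crop(a,280,145,100,75,4)]),np.hstack([crop(b,270,215,100,75,4),crop(b,200,155,100,75,4)])])
cv2.imwrite("pics/m1.png",m)
E
```

```text
(no output)
```

View pics/m1.png

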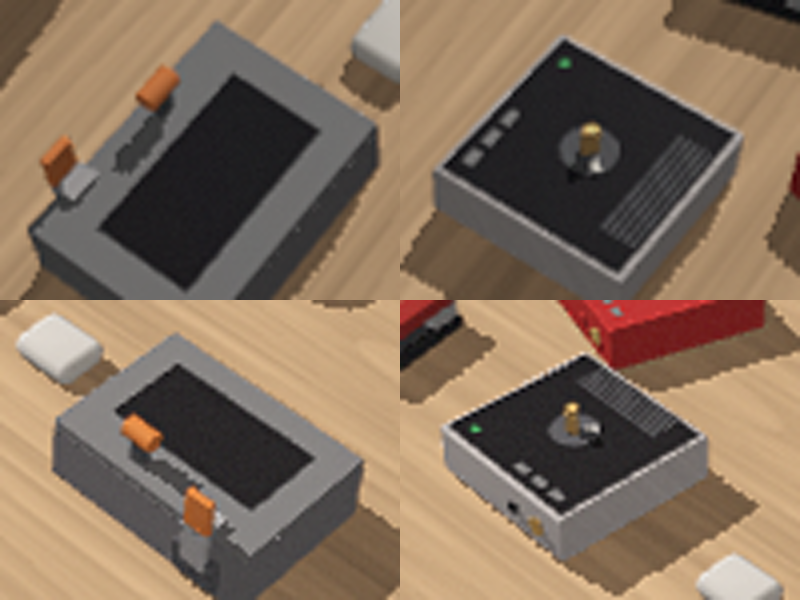

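Orange handle: scene (224.3,252), side (305.3,248.3). Latch tab: scene (199.8,270.5), side (320,267.8). Shaft top: scene (327.8,177), side (243,181.5), with its white mark at scene (329.3,186.5) and side (248.5,186.8). Lid corners: scene (239.5,235.5), (279.5,261.3), (193.3,288); side (283.8,245), (314.5,224), (331.3,278.8), (360.5,255.8).

```bash
python3 - <<'E'
from h import *
a=read_camera("scene");b=read_camera("side")
for n,p,q in [("handle",(224.25,252),(305.25,248.25)),("tab",(199.75,270.5),(320,267.75)),("shaft",(327.75,177),(243,181.5)),("mark",(329.25,186.5),(248.5,186.75))]:
    print(n,np.round(tri(a,p,b,q),4))
for p in [(239.5,235.5),(279.5,261.25),(193.25,288)]: print("sc",np.round(onz(a,p,.058),4))
for p in [(314.5,224),(360.5,255.75),(283.75,245),(331.25,278.75)]: print("sd",np.round(onz(b,p,.058),4))
for p in [(420.5,154.5),(461,180),(454,204)]: pass
# amp corners: scene
for x,y in [(560,40),(742,133),(622,282),(434,170)]: print("amp sc",np.round(onz(a,((x-400)/4+280,y/4+145),.05),4))
for x,y in [(585,355),(707,435),(560,517),(443,428)]: print("amp sd",np.round(onz(b,((x-400)/4+200,(y-300)/4+155),.05),4))
E
```

```text
handle [ 0.4346 -0.1493  0.0822]
tab [ 0.415  -0.2195  0.0753]
shaft [0.518  0.198  0.0732]
mark [0.5311 0.1873 0.0503]
sc [ 0.4252 -0.0805]
sc [ 0.553  -0.0829]
sc [ 0.4241 -0.2575]
sd [ 0.5456 -0.0903]
sd [ 0.5406 -0.2642]
sd [ 0.418  -0.0848]
sd [ 0.4193 -0.2579]
amp sc [0.447 0.273]
amp sc [0.5998 0.2722]
amp sc [0.5951 0.1163]
amp sc [0.4383 0.1225]
amp sd [0.5925 0.2636]
amp sd [0.5903 0.1123]
amp sd [0.4365 0.1222]
amp sd [0.441  0.2716]
```

```bash
python3 -m handwheel '[0.2,0,0,0,0,0,-0.125, 0.2,0,0,0,0,0,-0.125, 0.2,0,0,0,0,0,-0.03]' 40; python3 -c "
from h import *
st();print(toolmove([.416,-.221,.14]))"
```

```text
time: 0.55
tool_pos: [0.1539, 0.528, 0.2482]
tool_rot: [1.0, 0.001, -0.0, 0.0]
force: [0.7, 0.1, -0.1]
gripper_width: 0.0522
finger_force: 0.0
0.55 [0.1539 0.528  0.2482] [[1.0, 0.003, -0.0], [0.003, -1.0, -0.0], [-0.0, 0.0, -1.0]] [ 0.7  0.1 -0.1] 0.0522 0.0 [ 1.57  0.26  0.11 -0.   -1.42  0.  ]
(array([26.01, 74.96, 10.83]), None)
```

```bash
python3 -m handwheel '[0.2,1.2,3.4,0,0,0,0, 0.2,1.2,3.4,0,0,0,0, 0.2,1.2,3.4,0,0,0,0, 0.2,1.2,3.4,0,0,0,0, 0.2,1.2,3.4,0,0,0,0, 0.2,1.2,3.4,0,0,0,0, 0.2,1.2,3.4,0,0,0,0, 0.2,1.2,3.4,0,0,0,0]' >/dev/null
python3 -m handwheel '[0.2,1.2,3.4,0,0,0,0, 0.2,1.2,3.4,0,0,0,0, 0.2,1.2,3.4,0,0,0,0, 0.2,1.2,3.4,0,0,0,0, 0.2,1.2,3.4,0,0,0,0, 0.2,1.2,3.4,0,0,0,0, 0.2,1.2,3.4,0,0,0,0, 0.2,1.2,3.4,0,0,0,0]'  >/dev/null
python3 -m handwheel '[0.2,1.2,3.4,0,0,0,0, 0.2,1.2,3.4,0,0,0,0, 0.2,1.2,3.4,0,0,0,0, 0.2,1.2,3.4,0,0,0,0, 0.2,1.2,3.4,0,0,0,0, 0.2,0,3.4,0,0,0,0, 0.2,0,0,2,0,0,0, 0.2,0,0,0,0,0,0]'  >/dev/null
python3 - <<'E'
from h import *
st();print(toolmove([.416,-.221,.086]))
c=read_camera("wrist");s=arm.sense();r=R.from_quat(s["tool_rot"])
cv2.imwrite("pics/w1.png",c["image"][:,:,::-1])
E=np.asarray(c["extrinsics"]);cp=-E[:3,:3].T@E[:3,3];print("cam in tool",r.inv().apply(cp-s["tool_pos"]),c["fx"], "tip proj",proj(c,s["tool_pos"]+r.apply([0,0,.0])))
for X in [(.435,-.151,.084),(.416,-.221,.082),(.416,-.221,.092)]:print(proj(c,X))
E
```

```text
2.55 [ 0.4014 -0.2216  0.2249] [[1.0, -0.008, -0.006], [-0.008, -1.0, 0.003], [-0.006, -0.003, -1.0]] [-0.3 -0.2 -1.1] 0.0514 0.0 [-0.16  0.09 -0.16 -0.   -1.33  1.73]
(array([ 1.53, -0.04, 13.88]), None)
cam in tool [ 0.07184883  0.00048069 -0.12418771] 372.4608436945102 tip proj [280.52248052 299.50884944]
[183.0527834  155.65581648]
[281.02388701 180.32902854]
[280.98758235 183.32459978]
```

View pics/w1.png

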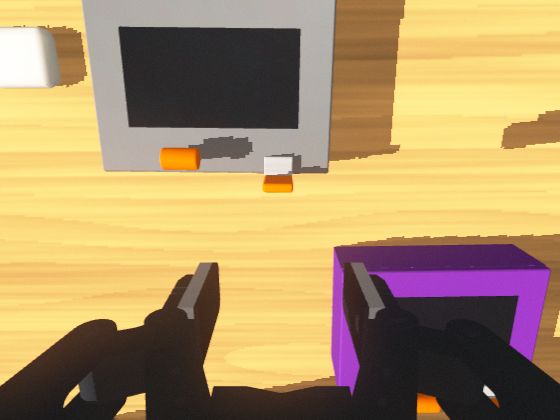

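The wrist view puts the tab top at (278,184) and the handle at (180,158), both within 3 px of prediction (about 1.5 mm correction). The purple case's near corner is at (335,248), clear of the planned motion. I'll go down and pinch the tab.

```bash
python3 -m handwheel '[0.2,1.4,-0.2,0,0,0,0, 0.2,0,0,3.5,0,0,0, 0.2,0,0,3.5,0,0,0, 0.2,0,0,3.5,0,0,0, 0.2,0,0,3.4,0,0,0, 0.2,0,0,0,0,0,0, -1,0,0,0,0,0,0, -1,0,0,0,0,0,0]' 40 >/dev/null
python3 -m handwheel '[-1,0,0,0,0,0,0, -1,0,0,0,0,0,0, -1,0,0,0,0,0,0]'
python3 -c "
from h import *
st()
p=np.array([-8,54.])
for t in np.arange(0,1.3,.1): print(round(t,1),np.round([-8*np.cos(t)-54*np.sin(t)+8,54-(54*np.cos(t)-8*np.sin(t))],1))"
```

```text
time: 3.52
tool_pos: [0.4192, -0.2192, 0.0923]
tool_rot: [1.0, -0.002, 0.003, 0.001]
force: [-0.4, 3.6, 7.8]
gripper_width: 0.0208
finger_force: 39.3
3.52 [ 0.4192 -0.2192  0.0923] [[1.0, -0.003, 0.006], [-0.003, -1.0, -0.001], [0.006, 0.001, -1.0]] [-0.4  3.6  7.8] 0.0208 39.3 [-0.15  0.21 -0.37  0.   -0.98  1.72]
0.0 [0. 0.]
0.1 [-5.4  1.1]
0.2 [-10.6   2.7]
0.3 [-15.6   4.8]
0.4 [-20.4   7.4]
0.5 [-24.9  10.4]
0.6 [-29.1  13.9]
0.7 [-32.9  17.9]
0.8 [-36.3  22.1]
0.9 [-39.3  26.7]
1.0 [-41.8  31.6]
1.1 [-43.8  36.6]
1.2 [-45.2  41.9]
```

```bash
python3 -m handwheel '[-1,0,0,-0.3,0,0,0, -1,-1.24,0,0.1,0,0,0, -1,-1.17,0,0.46,0,0,0, -1,-1.06,0,0.69,0,0,0, -1,-0.9,0,0.89,0,0,0, -1,-0.7,0,1.0,0,0,0, -1,-0.4,0,0.7,0,0,0, -1,0,0,0,0,0,0]'
python3 - <<'E'
from h import *
a=read_camera("scene");b=read_camera("side")
cv2.imwrite("pics/m2.png",np.hstack([crop(a,175,220,100,100,4),crop(b,270,210,100,100,4)]))
E
```

```text
time: 4.18
tool_pos: [0.3634, -0.2185, 0.0549]
tool_rot: [1.0, -0.002, 0.002, -0.0]
force: [0.6, 5.0, 3.4]
gripper_width: 0.0203
finger_force: 44.2
```

View pics/m2.png

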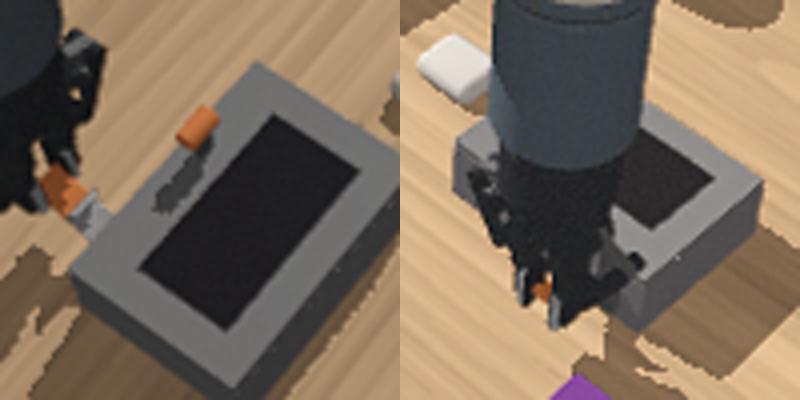

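The latch is swung forward to about 1.1 rad. In the scene half the lever lies at (65,190), clear of the lid edge. Next I release it and move to the lid handle.

```bash
python3 -m handwheel '[0.2,0,0,0,0,0,0, 0.2,0,0,0,0,0,0, 0.2,0,0,0,0,0,0, 0.2,0,0,-3.5,0,0,0, 0.2,0,0,-3.5,0,0,0, 0.2,0,0,-3,0,0,0, 0.2,3.5,-3.4,0,0,0,0, 0.2,3.5,-3.4,0,0,0,0]' 40 
python3 - <<'E'
from h import *
st();print(toolmove([.434,-.1495,.083]))
c=read_camera("wrist");a=read_camera("side");im=c["image"].astype(int)
m=((im[:,:,0]>180)&(im[:,:,1]<150)&(im[:,:,2]<60)).astype(np.uint8)
n,l,s,ce=cv2.connectedComponentsWithStats(m)
for i in range(1,n):
    if s[i][4]>60: print(s[i],ce[i])
print(proj(c,[.434,-.1495,.084]))
E
```

```text
time: 4.95
tool_pos: [0.4236, -0.1616, 0.1566]
tool_rot: [1.0, -0.004, 0.003, 0.0]
force: [0.7, -1.8, 0.1]
gripper_width: 0.0513
finger_force: 0.0
4.95 [ 0.4236 -0.1616  0.1566] [[1.0, -0.008, 0.005], [-0.008, -1.0, -0.001], [0.005, 0.001, -1.0]] [ 0.7 -1.8  0.1] 0.0513 0.0 [-0.02  0.11 -0.31  0.   -1.14  1.58]
(array([ 0.99, -1.22,  7.37]), None)
[236 205  46  27 453] [261.60706402 210.33112583]
[370 263   8  12  75] [373.89333333 268.65333333]
[259.87406492 215.95250754]
```

```bash
python3 -m handwheel '[0.2,0,0,0,0,0,0, 0.2,0,0,0,0,0,0]' >/dev/null; python3 -c "
from h import *
st();print(toolmove([.434,-.1495,.083]))"
```

```text
5.22 [ 0.422  -0.1611  0.1537] [[1.0, -0.003, -0.001], [-0.003, -1.0, -0.0], [-0.001, 0.0, -1.0]] [-0.2 -0.1  0.2] 0.0513 0.0 [-0.02  0.12 -0.31  0.   -1.14  1.58]
(array([ 1.2 , -1.16,  7.06]), None)
```

```bash
python3 -m handwheel '[0.2,1.2,-1.2,0,0,0,0, 0.2,0,0,2.4,0,0,0, 0.2,0,0,2.4,0,0,0, 0.2,0,0,2.3,0,0,0, 0.2,0,0,0,0,0,0, -1,0,0,0,0,0,0, -1,0,0,0,0,0,0, -1,0,0,0,0,0,0]' 40 >/dev/null
python3 -m handwheel '[-1,0,0,0,0,0,0, -1,0,0,0,0,0,0]'
python3 -c "
from h import *
st()
t=np.linspace(0,2.0,21);x=-115*np.cos(t)+34*np.sin(t);z=115*np.sin(t)+34*np.cos(t)
print(np.round(np.c_[t[1:],np.diff(x),-np.diff(z),x[1:],z[1:]],1))"
```

```text
time: 6.05
tool_pos: [0.4351, -0.1493, 0.0843]
tool_rot: [1.0, -0.002, 0.001, 0.0]
force: [-2.8, 0.2, 6.8]
gripper_width: 0.0251
finger_force: 41.3
6.05 [ 0.4351 -0.1493  0.0843] [[1.0, -0.004, 0.002], [-0.004, -1.0, -0.001], [0.002, 0.001, -1.0]] [-2.8  0.2  6.8] 0.0251 41.3 [ 0.01  0.2  -0.41  0.   -0.96  1.55]
[[ 1.000e-01  4.000e+00 -1.130e+01 -1.110e+02  4.530e+01]
 [ 2.000e-01  5.100e+00 -1.090e+01 -1.060e+02  5.620e+01]
 [ 3.000e-01  6.100e+00 -1.030e+01 -9.980e+01  6.650e+01]
 [ 4.000e-01  7.100e+00 -9.600e+00 -9.270e+01  7.610e+01]
 [ 5.000e-01  8.100e+00 -8.900e+00 -8.460e+01  8.500e+01]
 [ 6.000e-01  8.900e+00 -8.000e+00 -7.570e+01  9.300e+01]
 [ 7.000e-01  9.700e+00 -7.100e+00 -6.610e+01  1.001e+02]
 [ 8.000e-01  1.030e+01 -6.100e+00 -5.570e+01  1.062e+02]
 [ 9.000e-01  1.090e+01 -5.000e+00 -4.490e+01  1.112e+02]
 [ 1.000e+00  1.130e+01 -3.900e+00 -3.350e+01  1.151e+02]
 [ 1.100e+00  1.170e+01 -2.800e+00 -2.190e+01  1.179e+02]
 [ 1.200e+00  1.190e+01 -1.600e+00 -1.000e+01  1.195e+02]
 [ 1.300e+00  1.200e+01 -4.000e-01  2.000e+00  1.199e+02]
 [ 1.400e+00  1.200e+01  8.000e-01  1.400e+01  1.191e+02]
 [ 1.500e+00  1.180e+01  2.000e+00  2.580e+01  1.171e+02]
 [ 1.600e+00  1.160e+01  3.200e+00  3.730e+01  1.140e+02]
 [ 1.700e+00  1.120e+01  4.300e+00  4.850e+01  1.097e+02]
 [ 1.800e+00  1.070e+01  5.400e+00  5.920e+01  1.043e+02]
 [ 1.900e+00  1.010e+01  6.400e+00  6.940e+01  9.780e+01]
 [ 2.000e+00  9.400e+00  7.400e+00  7.880e+01  9.040e+01]]
```

```bash
python3 -m handwheel '[-1,0.4,0,-1.13,0,0,0, -1,0.5,0,-1.09,0,0,0, -1,0.6,0,-1.03,0,0,0, -1,0.7,0,-0.96,0,0,0, -1,0.8,0,-0.89,0,0,0, -1,0.9,0,-0.8,0,0,0, -1,0.97,0,-0.71,0,0,0, -1,1.03,0,-0.61,0,0,0]'
python3 -c "
from h import *
st()"
```

```text
time: 6.72
tool_pos: [0.4917, -0.1502, 0.1549]
tool_rot: [1.0, -0.002, -0.002, 0.001]
force: [-2.8, -4.9, -3.6]
gripper_width: 0.0249
finger_force: 39.4
6.72 [ 0.4917 -0.1502  0.1549] [[1.0, -0.004, -0.005], [-0.004, -1.0, -0.001], [-0.005, 0.001, -1.0]] [-2.8 -4.9 -3.6] 0.0249 39.4 [ 0.01  0.24 -0.16  0.   -1.18  1.56]
```

```bash
python3 -m handwheel '[-1,1.09,0,-0.5,0,0,0, -1,1.13,0,-0.39,0,0,0, -1,1.17,0,-0.28,0,0,0, -1,1.19,0,-0.16,0,0,0, -1,1.2,0,-0.04,0,0,0, -1,1.2,0,0.08,0,0,0, -1,1.18,0,0.2,0,0,0, -1,1.16,0,0.32,0,0,0]'
python3 -m handwheel '[-1,1.12,0,0.43,0,0,0, -1,1.07,0,0.54,0,0,0, -1,1.01,0,0.64,0,0,0, -1,0.7,0,0.5,0,0,0, -1,0,0,0,0,0,0]'
python3 - <<'E'
from h import *
st()
b=read_camera("side");a=read_camera("scene")
cv2.imwrite("pics/m3.png",np.hstack([crop(a,175,200,130,130,3),crop(b,260,170,130,130,3)]))
E
```

```text
time: 7.38
tool_pos: [0.5867, -0.1518, 0.1643]
tool_rot: [1.0, -0.002, -0.0, 0.002]
force: [-2.8, -6.2, 3.8]
gripper_width: 0.0251
finger_force: 39.0
time: 7.8
tool_pos: [0.6279, -0.1524, 0.143]
tool_rot: [1.0, -0.002, 0.002, 0.002]
force: [2.8, -7.3, 3.9]
gripper_width: 0.025
finger_force: 39.1
7.8 [ 0.6279 -0.1524  0.143 ] [[1.0, -0.004, 0.004], [-0.004, -1.0, -0.005], [0.004, 0.005, -1.0]] [ 2.8 -7.3  3.9] 0.025 39.1 [ 0.01  0.49  0.18  0.01 -1.26  1.56]
```

View pics/m3.png

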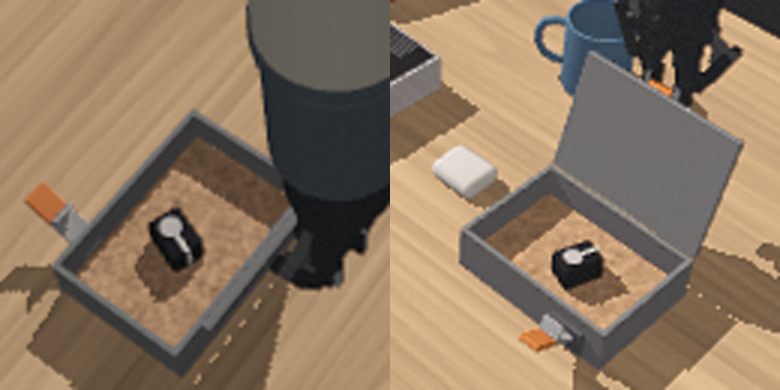

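The lid leans back at about 1.98 rad and the latch is down. The knob is in the case at scene (233,278) and side (322.7,256), and its white line points to about scene (185,255) in the crop. I'll release the handle, rise and view it from above.

```bash
python3 -m handwheel '[0.2,0,0,0,0,0,0, 0.2,0,0,0,0,0,0, 0.2,0,0,0,0,0,0, 0.2,0,0,-3,0,0,0, 0.2,0,0,-3.5,0,0,0, 0.2,0,0,-3.5,0,0,0, 0.2,-3,0,0,0,0,0, 0.2,-3.5,0,0,0,0,0]' >/dev/null
python3 - <<'E'
from h import *
st()
b=read_camera("side");a=read_camera("scene")
p=tri(a,(233.3,278),b,(322.7,256));print(p,onz(a,(233.3,278),.045),onz(b,(322.7,256),.045))
print(toolmove([p[0]-.075,p[1],.2]))
E
```

```text
8.57 [ 0.5628 -0.1491  0.2437] [[1.0, -0.003, 0.006], [-0.003, -1.0, -0.0], [0.006, 0.0, -1.0]] [-0.3  0.3 -0.7] 0.0512 0.0 [ 0.01  0.32  0.18  0.   -1.43  1.56]
[ 0.47963492 -0.17844165  0.0382708 ] [ 0.48179429 -0.17905497] [ 0.47450036 -0.18350122]
(array([-15.13,   3.01,   4.22]), None)
```

```bash
python3 -m handwheel '[0.2,-3.5,0.7,0,0,0,0, 0.2,-3.5,0.7,0.8,0,0,0, 0.2,-3.5,0.7,1.5,0,0,0, 0.2,-2.5,0.6,1.5,0,0,0, 0.2,0,0,0,0,0,0, 0.2,0,0,0,0,0,0]' >/dev/null
python3 - <<'E'
from h import *
st()
c=read_camera("wrist");p=proj(c,[.478,-.18,.045]);print(p)
x=int(p[0])-100;y=max(0,int(p[1])-75);print(x,y)
cv2.imwrite("pics/w4.png",crop(c,x,y,200,150,4))
np.savez("w4.npz",**c)
E
```

```text
9.17 [ 0.4293 -0.176   0.2035] [[1.0, -0.004, -0.001], [-0.004, -1.0, 0.0], [-0.001, -0.0, -1.0]] [0.5 0.4 0.8] 0.0509 0.0 [-0.05  0.1  -0.19 -0.   -1.27  1.62]
[286.66135892 132.07231307]
186 57
```

View pics/w4.png

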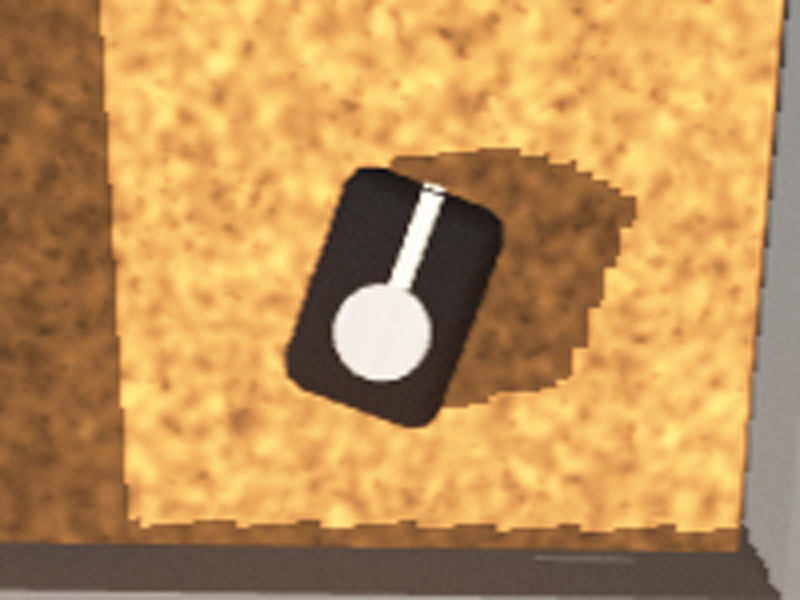

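The top-face centre is at crop (392,297), and the white line runs from (381,332) to (433,188), towards knob +x.

```bash
python3 - <<'E'
from h import *
c=dict(np.load("w4.npz"))
f=lambda x,y:onz(c,(186+x/4,57+y/4),.045)
k=f(392,297);d=f(433,188)-f(381,332);print("centre",k,"yaw",np.arctan2(d[1],d[0]),"len",np.linalg.norm(f(352,402)-f(432,190)),"wid",np.linalg.norm(f(320,270)-f(470,320)))
e=f(432,190)-f(352,402);print(np.arctan2(e[1],e[0]))
yaw=np.arctan2(d[1],d[0])
for y in(yaw,):
  r=R.from_matrix(np.array([[np.cos(y),np.sin(y),0],[np.sin(y),-np.cos(y),0],[0,0,-1]]).T.T)
  print(toolmove([k[0],k[1],.031],r))
b=read_camera("side");a=read_camera("scene")
for cc in(a,b):print(proj(cc,[*k,.045]))
E
```

```text
centre [ 0.4786142  -0.17800647] yaw -0.35494553758227104 len 0.041711258810461234 wid 0.029571384010668254
-0.36981210458075037
(array([ 4.76,  0.18, 17.33]), array([ 0.   , -0.001,  0.351]))
[232.55375333 277.00810974]
[322.14719228 254.19784443]
```

```bash
python3 -m handwheel '[0.2,2.4,0.1,0,0,0,0, 0.2,2.4,0.1,0,0,0,0, 0.2,0,0,0,0,0,0.12, 0.2,0,0,0,0,0,0.12, 0.2,0,0,0,0,0,0.12, 0.2,0,0,3.5,0,0,0, 0.2,0,0,3.5,0,0,0, 0.2,0,0,0,0,0,0]' >/dev/null
python3 -m handwheel '[0.2,0,0,0,0,0,0]'
python3 - <<'E'
from h import *
y=-.36
r=R.from_matrix(np.array([[np.cos(y),np.sin(y),0],[np.sin(y),-np.cos(y),0],[0,0,-1]]))
print(toolmove([.4786,-.178,.038],r))
E
```

```text
time: 10.07
tool_pos: [0.4786, -0.1781, 0.1331]
tool_rot: [0.984, -0.181, -0.002, 0.0]
force: [0.5, 0.1, 1.1]
gripper_width: 0.0512
finger_force: 0.0
(array([ 0.03, -0.02,  9.51]), array([ 0.002,  0.003, -0.003]))
```

```bash
python3 -m handwheel '[0.2,0,0,3.5,0,0,0, 0.2,0,0,3.5,0,0,0, 0.2,0,0,2.5,0,0,0, 0.2,0,0,0,0,0,0, -1,0,0,0,0,0,0, -1,0,0,0,0,0,0, -1,0,0,0,0,0,0, -1,0,0,0,0,0,0]' 60
python3 -m handwheel '[-1,0,0,0,0,0,0, -1,0,0,-2,0,0,0, -1,0,0,-4,0,0,0, -1,0,0,-4,0,0,0, -1,0,0,-4,0,0,0, -1,0,0,0,0,0,0, -1,0,0,0,0,0,0]'; python3 -c "
from h import *
st();print(toolmove([.45,.198,.2]))"
```

```text
time: 10.73
tool_pos: [0.4812, -0.1786, 0.0417]
tool_rot: [0.984, -0.18, 0.003, 0.0]
force: [-0.9, 0.4, 7.2]
gripper_width: 0.0308
finger_force: 61.9
time: 11.32
tool_pos: [0.4805, -0.1784, 0.1828]
tool_rot: [0.984, -0.181, 0.004, -0.0]
force: [-0.3, 0.6, -1.2]
gripper_width: 0.0307
finger_force: 60.9
11.32 [ 0.4805 -0.1784  0.1828] [[0.935, -0.356, 0.008], [-0.356, -0.935, -0.001], [0.008, -0.002, -1.0]] [-0.3  0.6 -1.2] 0.0307 60.9 [-0.05  0.21 -0.12  0.   -1.23  1.26]
(array([-16.22, -34.1 ,  -1.78]), None)
```

```bash
python3 -m handwheel '[-1,-1.3,-3.2,0,0,0,0, -1,-1.3,-3.2,0,0,0,0, -1,-1.3,-3.2,0,0,0,0, -1,-1.3,-3.2,0,0,0,0, -1,-1.3,-3.2,0,0,0,0, -1,-1.3,-3.2,0,0,0,0, -1,-1.3,-3.2,0,0,0,0, -1,-1.3,-3.2,0,0,0,0]' >/dev/null
python3 -m handwheel '[-1,-1.4,-3.2,0,0,0,0, -1,-1.4,-3.2,0,0,0,0, -1,-1.4,-3.2,0,0,0,0, -1,-1.4,-3.2,0,0,0,0, -1,0,0,0,0,0,0.11, -1,0,0,0,0,0,0.11, -1,0,0,0,0,0,0.11, -1,0,0,0,0,0,0]' >/dev/null
python3 -m handwheel '[-1,0,0,0,0,0,0, -1,0,0,0,0,0,0]' >/dev/null
python3 - <<'E'
from h import *
st()
c=read_camera("wrist");s=arm.sense();r=R.from_quat(s["tool_rot"])
print(proj(c,[.518,.197,.074]),proj(c,s["tool_pos"]+r.apply([0,0,-.0033])),proj(c,s["tool_pos"]+r.apply([.022,0,-.0033])))
cv2.imwrite("pics/w5.png",crop(c,150,20,267,400,1.5) if 0 else crop(c,80,0,400,420,1.4))
np.savez("w5.npz",pos=s["tool_pos"],rot=s["tool_rot"],**c)
E
```

```text
12.82 [0.4655 0.2373 0.1784] [[0.771, -0.637, -0.001], [-0.637, -0.771, -0.0], [-0.0, 0.001, -1.0]] [0.5 0.1 0.2] 0.0306 60.9 [ 0.77  0.23 -0.1  -0.   -1.24  0.11]
[277.01523324 109.70295949] [281.08002138 302.16508131] [281.10262972 246.86803003]
```

View pics/w5.png

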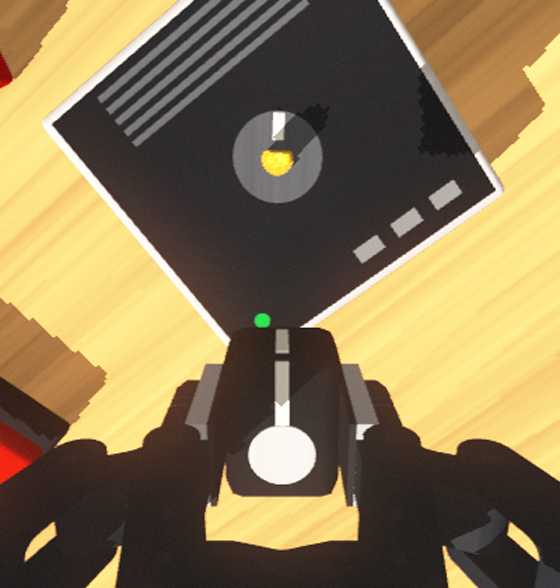

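Knob in hand: disc at (282,454), front top edge near row 357 and the white line vertical, so it is aligned with the tool. Shaft: base disc centre (277.5,157), mark (279.5,125) and brass centre (277.5,159.5).

```bash
python3 - <<'E'
from h import *
c=dict(np.load("w5.npz"));r=R.from_quat(c["rot"]);pos=c["pos"]
f=lambda x,y,z:onz(c,(80+x/1.4,y/1.4),z)
B=f(277.5,157,.05);T=f(277.5,159.5,.07);M=f(279.5,125,.05);d=M-B;print("base",B,"top",T,"mark yaw",np.arctan2(d[1],d[0]),np.linalg.norm(d))
print("tool yaw",np.arctan2(r.as_matrix()[1,0],r.as_matrix()[0,0]))
# knob in tool: expected disc offset from w4
k=dict(np.load("w4.npz"));g=lambda x,y:onz(k,(186+x/4,57+y/4),.045)
print("disc back",np.linalg.norm(g(381,332)-g(392,297)),"front",np.linalg.norm(g(433,188)-g(392,297)))
for h in(.001,.0033,.006):
  zt=pos[2]+h
  for n,p in(("disc",(282,454)),("front",(282,357)),("rear",(282,496))):
    q=f(*p,zt);print(h,n,np.round(r.inv().apply([*q,zt]-pos)[:2]*1000,1))
E
```

```text
base [0.51598883 0.19794564] top [0.51557147 0.19812149] mark yaw -0.7579095899366277 0.014394273841837436
tool yaw -0.6915695497305948
disc back 0.006794157456445445 front 0.021005419007017127
0.001 disc [-10.9   0.1]
0.001 front [17.9  0.1]
0.001 rear [-24.5   0.1]
0.0033 disc [-9.4  0.1]
0.0033 front [18.9  0.1]
0.0033 rear [-22.7   0.1]
0.006 disc [-7.6  0.1]
0.006 front [20.1  0.1]
0.006 rear [-20.7   0.1]
```

```bash
python3 -m handwheel '[-1,0,0,0,0,0,0.045, -1,2.1,0.1,0,0,0,0, -1,2.1,0.1,0,0,0,0, -1,2.2,0,1,0,0,0, -1,0,0,2,0,0,0, -1,0,0,2,0,0,0, -1,0,0,0,0,0,0, -1,0,0,0,0,0,0]' >/dev/null; python3 -c "
from h import *
st();y=-.735
r=R.from_matrix(np.array([[np.cos(y),np.sin(y),0],[np.sin(y),-np.cos(y),0],[0,0,-1]]))
print(toolmove([.5176,.1966,.105],r))"
```

```text
13.53 [0.5112 0.1924 0.1282] [[0.74, -0.673, -0.002], [-0.673, -0.74, -0.002], [-0.0, 0.002, -1.0]] [ 0.6 -1.  -0.1] 0.0311 60.9 [ 0.65  0.32 -0.12  0.   -1.14  0.19]
(array([ 0.19, -0.75,  2.31]), array([ 0.002,  0.   , -0.003]))
```

Align, and compare the picture against the fixed cameras before lowering.

```bash
python3 -m handwheel '[-1,0.2,-0.75,0,0,0,0, -1,0,0,2.0,0,0,0, -1,0,0,0,0,0,0, -1,0,0,0,0,0,0, -1,0,0,0,0,0,0]' >/dev/null; python3 - <<'E'
from h import *
st();a=read_camera("scene");b=read_camera("side");r=R.from_quat(arm.sense()["tool_rot"])
print(toolmove([.5176,.1966,.105]))
cv2.imwrite("pics/m6.png",np.hstack([crop(a,295,140,65,65,6),crop(b,215,145,65,65,6)]))
E
```

```text
13.95 [0.5189 0.1977 0.1101] [[0.74, -0.673, 0.002], [-0.673, -0.74, 0.0], [0.001, -0.001, -1.0]] [-0.  -0.3  0.1] 0.031 60.9 [ 0.65  0.35 -0.13  0.   -1.09  0.19]
(array([-0.02,  0.16,  0.5 ]), None)
```

View pics/m6.png

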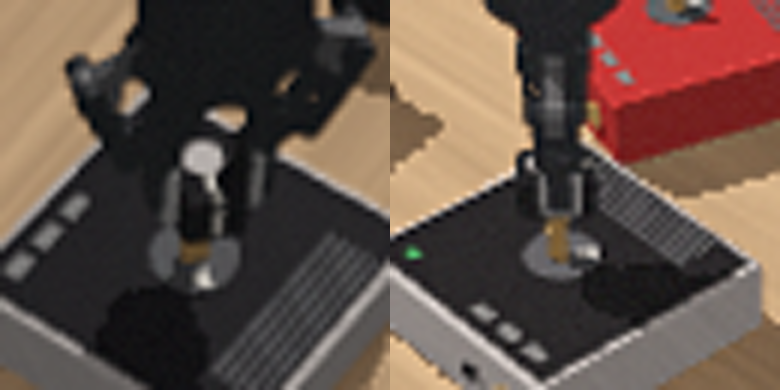

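The knob (scene ~(205,185)) hovers over the brass shaft, and the side view shows the shaft at (557,238) under the knob at (558,195). I'll correct 1.5 mm sideways and lower while watching the force.

```bash
python3 -m handwheel '[-1,0,0.15,0.5,0,0,0, -1,0,0,0.5,0,0,0, -1,0,0,0,0,0,0]' >/dev/null; python3 -c "
from h import *
st()"
python3 -m handwheel '[-1,0,0,0.4,0,0,0, -1,0,0,0.4,0,0,0, -1,0,0,0,0,0,0]'; python3 -c "
from h import *
st();print(arm.sense()['wrist_torque'],toolmove([.5176,.1966,.105]))"
```

```text
14.3 [0.5164 0.1958 0.0976] [[0.739, -0.674, -0.002], [-0.674, -0.739, -0.001], [-0.001, 0.002, -1.0]] [-0.7 -0.4 -0.2] 0.0312 60.9 [ 0.65  0.35 -0.15 -0.   -1.07  0.19]
time: 14.55
tool_pos: [0.5169, 0.196, 0.0898]
tool_rot: [0.933, -0.361, -0.0, 0.0]
force: [0.6, 0.2, -0.7]
gripper_width: 0.031
finger_force: 60.9
14.55 [0.5169 0.196  0.0898] [[0.739, -0.673, -0.001], [-0.673, -0.739, -0.001], [-0.0, 0.001, -1.0]] [ 0.6  0.2 -0.7] 0.031 60.9 [ 0.65  0.36 -0.16 -0.   -1.05  0.19]
[ 0.03495304 -0.16921912 -0.07646895] (array([ 0.01, -0.09, -1.52]), None)
```

```bash
python3 -m handwheel '[-1,0,0,0.3,0,0,0, -1,0,0,0.3,0,0,0, -1,0,0,0,0,0,0]' 80; python3 -m handwheel '[-1,0,0,0.2,0,0,0, -1,0,0,0,0,0,0]';python3 -m handwheel '[-1,0,0,0.2,0,0,0, -1,0,0,0,0,0,0]'
```

```text
time: 14.8
tool_pos: [0.517, 0.196, 0.084]
tool_rot: [0.933, -0.361, -0.0, 0.0]
force: [0.9, -0.1, -0.3]
gripper_width: 0.0303
finger_force: 84.5
time: 14.97
tool_pos: [0.5174, 0.1962, 0.0828]
tool_rot: [0.933, -0.361, 0.0, -0.0]
force: [0.3, -0.2, 2.2]
gripper_width: 0.0303
finger_force: 84.9
time: 15.13
tool_pos: [0.5174, 0.1962, 0.0811]
tool_rot: [0.933, -0.361, 0.0, -0.0]
force: [-1.1, -0.1, 4.5]
gripper_width: 0.0304
finger_force: 85.2
```

Seating height came out as predicted (0.083), and the spring is starting to load. I'll press to the stop.

```bash
python3 -m handwheel '[-1,0,0,0.3,0,0,0, -1,0,0,0,0,0,0]' 100; python3 -m handwheel '[-1,0,0,0.3,0,0,0, -1,0,0,0,0,0,0]';python3 -m handwheel '[-1,0,0,0.2,0,0,0, -1,0,0,0,0,0,0]';python3 -m handwheel '[-1,0,0,0.2,0,0,0, -1,0,0,0,0,0,0]'
```

```text
time: 15.3
tool_pos: [0.5175, 0.1963, 0.0783]
tool_rot: [0.933, -0.361, 0.001, -0.0]
force: [-2.6, -0.5, 8.0]
gripper_width: 0.0299
finger_force: 103.1
time: 15.47
tool_pos: [0.5177, 0.1963, 0.0767]
tool_rot: [0.933, -0.361, 0.001, -0.001]
force: [-4.9, -1.2, 11.9]
gripper_width: 0.0296
finger_force: 104.0
time: 15.63
tool_pos: [0.5179, 0.1964, 0.0764]
tool_rot: [0.933, -0.36, 0.001, -0.001]
force: [-9.6, -2.5, 24.4]
gripper_width: 0.0301
finger_force: 105.5
time: 15.8
tool_pos: [0.5181, 0.1964, 0.0762]
tool_rot: [0.933, -0.36, 0.002, -0.001]
force: [-14.9, -2.6, 36.0]
gripper_width: 0.0304
finger_force: 107.0
```

```bash
python3 -m handwheel '[-1,0,0,-0.15,0,0,0, -1,0,0,0,0,0,0, -1,0,0,0,0,0,0, -1,0,0,0,0,0,0]'; python3 - <<'E'
from h import *
a=read_camera("scene");b=read_camera("side")
cv2.imwrite("pics/m7.png",np.vstack([np.hstack([crop(a,295,140,65,50,6),crop(b,215,145,65,50,6)]),np.hstack([crop(a,165,215,130,100,3),crop(b,260,180,130,100,3)])]))
E
```

```text
time: 16.13
tool_pos: [0.518, 0.1963, 0.0764]
tool_rot: [0.933, -0.36, 0.002, -0.001]
force: [-10.4, -2.0, 26.4]
gripper_width: 0.0302
finger_force: 105.4
```

View pics/m7.png

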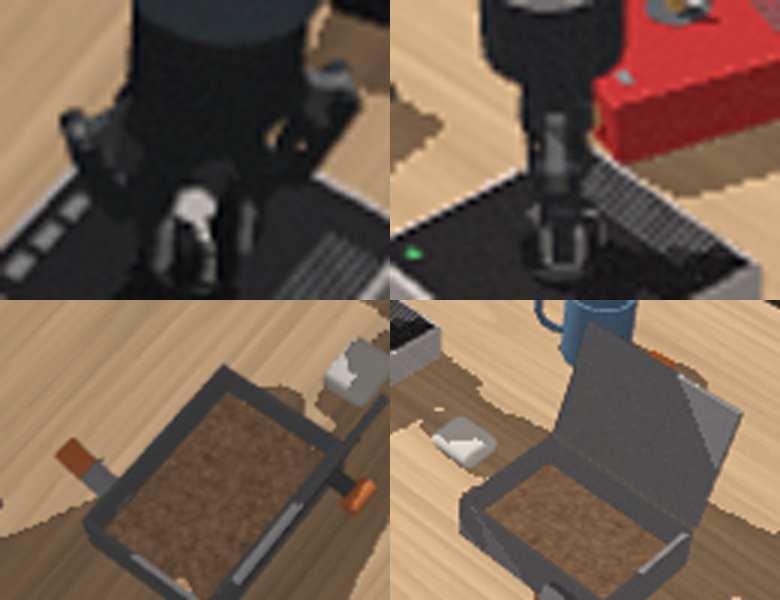

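The knob is down on the amplifier (scene crop (195,240)), the lid is open and leaning back, and the latch is down. The earbud case is in place. Handing in.

```bash
python3 -c "
from workcell import order
print(order.hand_in())"
```

```text
the job is handed in; nothing more can be done
None
```

I handed the job in at about 16 s: the latch is free, the lid is left open leaning back at roughly 1.98 rad, and the gripper is holding the knob on the D-shaft, pressed to the bottom stop with about 26 N. I never took the gripper near the mug, earbud case or stapler.

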